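# Run a ring gauge down a stud and record the result

## Robot

A 7-joint arm with a two-finger parallel gripper is mounted at the origin on the work surface; the furniture and walls round the work are solid. World frame = base frame: x ahead of the robot, y to its left, z up, the work surface at z = 0. Lengths are in m, angles in rad, forces in N, time in s.
With the tool pointing down it reaches from about 0.4 to 0.85 m from the base axis. Payload 10.4 kg.
Tool frame: the origin (TCP) lies at the very end of the fingers, on their centre line; the grasp point (between the pads) lies r.grip_depth behind it (r.grip_depth is the distance from the TCP to the grasp point, in m); z points along the fingers, y is the line along which they close (so a half turn about z gives the same grasp; the last joint's range is limited). The gripper opens to 85 mm and grips with 20 to 120 N. Pads are 22 mm wide; open, the fingers measure 114 mm over their backs; the gripper's body (76 mm by 85 mm) begins 54 mm behind the grasp point. The pads swing forward as they close: fully open they stand 13 mm farther back than shut.
Start: joints at [1.121, 0.332, -0.065, 1.46, 0.022, 1.35, -0.088], TCP at [0.259, -0.569, 0.231] pointing down, gripper open.
Joint ranges: [-2.6, 2.6], [-0.5, 2.12], [-1.47, 1.34], [0.16, 2.42], [-1.27, 4.41], [0.06, 2.06], [-2.6, 2.6]. Speed limits (rad/s): [2.22, 2.22, 2.79, 2.79, 3.14, 3.14, 3.14].

## Interface

Orientations are given as a unit quaternion [w, x, y, z].
In Python, from station import state, viewer, workorder, models, r gives the robot as it stands.
- The arm moves only by the shell command python3 -m crank 'ROWS' [FORCE]. ROWS is JSON, a list of rows, each an object of numbers: "fingers": the finger opening in cm, from 0 to 8.54; "tx", "ty", "tz": the shift along the tool's x, y, z in cm; "ax", "ay", "az": the turn, a rotation vector about the tool's x, y, z in rad. A call has 1 to 12 rows; each row is the pose to reach, as a shift and turn from the pose commanded when the call began, along the tool's axes at that moment; what a row does not reach only later rows make up. A row lasts 1/8 s, in which the tool goes at most 62.5 mm and 10.7 degrees, less where a joint would pass 70% of its speed; a pose out of reach is approached as far as the arm can. A call with a gripper value outside its range is refused whole. The fingers move at their own pace and stop on an object; FORCE is the grip in N (left out, the last holds). Time passes only in rows, so rows that repeat a pose let the fingers close. It gives the time, the measured TCP pose, the force, the opening and the grip force at its end, in the units of the state.
- state(): the state, without advancing time (a new reading comes with each control period).
- viewer.capture(name): name is "scene" or "top" or "wrist"; returns the picture (420x560x3 uint8, red, green, blue); there is no depth.
- viewer.camera_params(name): a dict with "fx", "fy", "cx", "cy" (pixels), "cam_to_world" (4x4, takes a point from camera to world coordinates); the wrist camera has in their place "hand_eye" (4x4, takes a point from camera to tool coordinates, whose origin is the TCP and whose axes are the flange's). Camera axes: x right, y up, looking along -z (the intrinsics and any distortion apply to the point x, -y, -z); pixel columns grow to the right and rows downward; lengths in m; the calibration is good to about 2 mm. The wrist camera is an equidistant fisheye: a pixel r from the principal point sees the ray r / f radians off the axis. A picture is of the moment at which its call begins: read the wrist's pose just before it. camera_params takes no time and is no camera call.
- workorder.close_job(): hands the job in; it is judged then, once.
Trained networks look in the newest picture that a camera, given by its name, has taken for a name from the list of things; names that differ only in an ending like _2 or _b are one class to them, and where a whole thing is asked for, a point or a joint stands for the part that bears it (a point fixed in the world has none). Each returns a list of dicts, best first, with "conf" (0 to 1); they miss things now and then, are a little off and sometimes report something else, mostly with a low value. They report only what shows in the picture. A call takes as long as a camera call.
- models.look_for(name, camera): "extent" ([left, top, right, bottom] in pixels, round what is visible of it).
The state is a dict: "time": time; "q": joint angles; "joint_vel": joint speeds; "joint_efforts": joint torques, N m; "eef_pos": TCP position; "tcp_rot": TCP orientation; "force": force on the tool from outside, world axes, zero at the start; "wrist_torque": the same for the moment, N m; "width": finger opening in m; "grip_force": force on a finger pad.
Only numpy, scipy, OpenCV 4.12 (cv2) and the standard library are available. Lean on these libraries where they do the work, as an engineer would, in place of code of your own. Each camera call takes 0.05 s, during which the arm holds its last target. There are 200 camera calls.

## Task

Screw the ring gauge down the upright stud (clockwise from above), counting its turns, until it binds; nip it up against the tight spot just firmly enough that the stud's pointer is seen to give a little, but do not force it, and leave it there. Then record the result with the little slide in front of the stud: if the gauge made more than one full turn from where it stood, push the slide all the way to the end marked with the long bar, otherwise all the way to the end marked with the short bar. Leave the loose parts lying round the stand where they are.

Things in the scene. Friction and masses are not known exactly. Their poses are not given: they have to be found in the camera images.
- stand: Flat dark steel plate 140 x 144 mm, 12 mm thick, fixed on the table; origin at the centre of its underside, x across the stand (pointing more or less away from the robot), y along the slide's track, z up. Stands on it: at (42, 0) mm a round steel boss (46 mm across, top 34 mm above the table) that carries the upright stud; along the line x = -40 mm the track of the result slide.
- gauge_centre (a point): Centre of the ring gauge: a knurled steel ring, 56 mm across, 20 mm high, on the upright stud (30 mm thread, top 92 mm above the table). Its axes and a white line on top turn with it. Right-hand thread: clockwise from above screws it down, 4 mm a full turn. It starts 68 to 72 mm above the table, binds 0.4 to 1.3 turns further down; free room round it down to 40 mm.
- stud (a joint): Twist of the stud in its sprung holder, rad, clockwise from above, shown by a thin pointer at its foot; 3 N m per rad, springs back to 0 when let go. About 0.07 (0.2 N m, the gauge's drag) while the gauge is being turned freely; grows once it binds. Nipped up well is 0.25 to 0.4 rad (0.75 to 1.2 N m); above 0.5 rad it is being forced. The gauge stays where it is left.
- slide_knob (a point): Middle of the grip of the result slide: an upright black round knob, 16 mm across, 32 mm high, its top 60.5 mm and this point 48.5 mm above the table, its lower end 28.5 mm; it slides along the stand's y with about 2 N of friction, 30 mm either way from the middle of the track to its end stops.
- slide (a joint): Position of the result slide along the stand's y, m; 0 in the middle, -0.03 and +0.03 at the end stops.
- mark_long: Small aluminium tile 34 x 14 mm fixed flat on the stand beyond one end of the track, with a long dark bar (26 mm) on it; origin at the tile's centre. At the end stop on this side the knob is 26 mm from it. Which end it is at differs.
- mark_short: The like tile beyond the other end of the track, with a short dark bar (8 mm).
- work_block: Loose steel block 45 x 75 x 18 mm with three holes, lying to the right of the stand; a bystander, origin at the centre of its underside.
- spanner_17: Loose combination spanner 224 mm long, lying on the robot's side of the stand; a bystander.
- nut_m16_2: Loose hex nut 24 mm across flats, 13 mm high, lying to the left of the stand; a bystander.

How it is judged:
By the outcome, as a careful person would: the job done as asked, in the order asked, and still so for the second after the job is handed in, with the robot touching nothing.
It also fails if it takes over 72 s, if anything falls off the work surface, if the arm or the gripper's body presses on something with over 40 N, if the wrist force passes 120 N, or if a joint passes its speed limit or range.

## Working session

There is one attempt and no reset: what is moved stays moved. The work goes in short steps, Python scripts to look and compute and a shell command to move; the robot and the scene stay as the last step left them, time stands still between calls to the robot, and variables do not carry over. Pictures are saved under pics/ and viewed, at most 10 in all, crops included, and the job is handed in when it is done.

```bash
ls; mkdir -p pics; cat > h.py <<'E'
import numpy as np,cv2
from station import state,viewer,workorder,models,r
from scipy.spatial.transform import Rotation as R
def T(s):
    M=np.eye(4);w,x,y,z=s["tcp_rot"];M[:3,:3]=R.from_quat([x,y,z,w]).as_matrix();M[:3,3]=s["eef_pos"];return M
def ray(cam,uv,s=None):
    p=viewer.camera_params(cam)
    a=(uv[0]-p["cx"])/p["fx"];b=(uv[1]-p["cy"])/p["fy"]
    if cam=="wrist":
        t=np.hypot(a,b);k=np.sin(t)/t if t>1e-9 else 1
        d=np.array([a*k,-b*k,-np.cos(t)]);M=T(s)@np.array(p["hand_eye"])
    else: d=np.array([a,-b,-1.]);M=np.array(p["cam_to_world"])
    d=M[:3,:3]@d;return M[:3,3],d/np.linalg.norm(d)
def atz(cam,uv,z,s=None):
    o,d=ray(cam,uv,s);return o+d*(z-o[2])/d[2]
def proj(cam,X,s=None):
    p=viewer.camera_params(cam)
    M=T(s)@np.array(p["hand_eye"]) if cam=="wrist" else np.array(p["cam_to_world"])
    c=np.linalg.inv(M)@np.append(X,1);x,y,z=c[0],-c[1],-c[2]
    if cam=="wrist":
        h=np.hypot(x,y);t=np.arctan2(h,z);return np.array([p["cx"]+p["fx"]*t*x/h,p["cy"]+p["fy"]*t*y/h])
    return np.array([p["cx"]+p["fx"]*x/z,p["cy"]+p["fy"]*y/z])
def tri(rs):
    A=0;b=0
    for o,d in rs:
        P=np.eye(3)-np.outer(d,d);A=A+P;b=b+P@o
    return np.linalg.solve(A,b)
def save(n,im): cv2.imwrite("pics/"+n,im[:,:,::-1])
E
python3 - <<'E'
from h import *
s=state();print(s["time"],s["eef_pos"],s["tcp_rot"],s["width"],r.grip_depth)
for c in ["scene","top","wrist"]:
    p=viewer.camera_params(c);print(c,p)
ims=[]
for c in ["scene","top"]:
    im=viewer.capture(c);ims.append(im)
    for n in ["stand","gauge_centre","slide_knob","mark_long","mark_short","stud","work_block","spanner_17","nut_m16_2"]:
        print(c,n,[(np.round(d["extent"]).astype(int).tolist(),round(d["conf"],2)) for d in models.look_for(n,c)[:2]])
    save(c+"0.png",im)
print(state()["time"])
E
```

```text
pics
0.0 [ 0.25859442 -0.56857215  0.23049027] [-7.00783122e-04  9.77304159e-01  2.11839691e-01 -1.87493545e-04] 0.08516990591959361 0.0187
scene {'fx': 481.3019015576527, 'fy': 481.3019015576527, 'cx': 280.1657587414094, 'cy': 211.08025421701907, 'cam_to_world': array([[-0.68463573,  0.50873498, -0.52197954,  0.0026171 ],
       [-0.72884076, -0.48574666,  0.48253635,  0.27234837],
       [-0.0080667 ,  0.71080159,  0.70334631,  0.66024861],
       [ 0.        ,  0.        ,  0.        ,  1.        ]])}
top {'fx': 476.19779112692834, 'fy': 476.19779112692834, 'cx': 273.8515583623018, 'cy': 206.05443761244297, 'cam_to_world': array([[ 0.02281902,  0.99448659, -0.10235091,  0.36452956],
       [-0.99968938,  0.02167171, -0.01230768, -0.15138147],
       [-0.0100217 ,  0.10259997,  0.99467221,  0.92162157],
       [ 0.        ,  0.        ,  0.        ,  1.        ]])}
wrist {'fx': 325.19226210127806, 'fy': 325.19226210127806, 'cx': 281.82523294438056, 'cy': 210.49556121835522, 'hand_eye': array([[ 5.46910777e-04,  9.60337961e-01,  2.78838127e-01,
         7.14915644e-02],
       [ 9.9
[... 375 characters left out ...]
7], 0.76)]
scene mark_long [([291, 227, 303, 237], 0.46)]
scene mark_short [([242, 254, 256, 270], 0.63), ([206, 186, 314, 283], 0.39)]
scene stud [([225, 188, 258, 226], 0.92)]
scene work_block [([300, 176, 338, 209], 0.97)]
scene spanner_17 [([262, 244, 348, 334], 0.9), ([302, 177, 338, 210], 0.15)]
scene nut_m16_2 [([211, 276, 228, 294], 0.44)]
top stand [([217, 162, 291, 241], 0.96)]
top gauge_centre [([239, 161, 269, 188], 0.77)]
top slide_knob [([238, 214, 252, 229], 0.71)]
top mark_long []
top mark_short [([185, 260, 302, 289], 0.33)]
top stud [([240, 159, 268, 192], 0.84)]
top work_block [([320, 186, 360, 220], 0.58)]
top spanner_17 [([187, 261, 301, 285], 0.61)]
top nut_m16_2 []
1.0
```

```bash
python3 - <<'E'
from h import *
a=cv2.imread("pics/scene0.png")[170:310,190:330];b=cv2.imread("pics/top0.png")[150:290,195:335]
f=lambda i:cv2.resize(i,None,fx=2.85,fy=2.85,interpolation=cv2.INTER_CUBIC)
cv2.imwrite("pics/c0.png",np.hstack([f(a),f(b)]))
z=.07
print("gauge tri",tri([ray("scene",(241.5,202)),ray("top",(254,174.5))]))
print("knob tri",tri([ray("scene",(269.5,244)),ray("top",(245,221.5))]))
print("marks",atz("scene",(297,232),.013),atz("scene",(249,262),.013))
print("stand",atz("top",(254,201),.012))
E
```

```text
gauge tri [ 0.51021246 -0.10294401  0.06339559]
knob tri [ 0.42426267 -0.08844311  0.03178518]
marks [ 0.42199024 -0.15671286  0.013     ] [ 0.42896427 -0.04706629  0.013     ]
stand [ 0.4670673  -0.10172935  0.012     ]
```

View pics/c0.png

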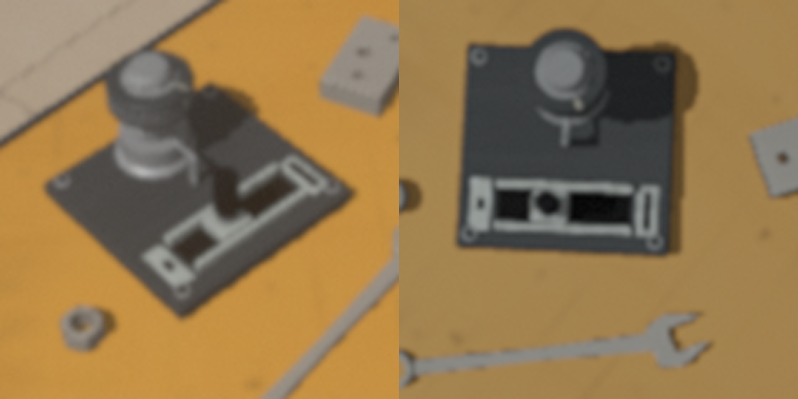

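The gauge and boss show in the upper middle of the top view. The short-bar tile is on the left (+y) and the long-bar tile on the right (-y). The knob is a little left of the track's middle. Next I move above the gauge for a wrist view.

```bash
python3 -m crank '[{"tx":4,"ty":-3,"tz":0.5},{"tx":8,"ty":-6,"tz":1},{"tx":12,"ty":-9,"tz":1.5},{"tx":16,"ty":-12,"tz":2},{"tx":20,"ty":-15,"tz":2},{"tx":24,"ty":-18,"tz":2},{"tx":28,"ty":-21,"tz":2.5},{"tx":32,"ty":-24,"tz":2.5},{"tx":36,"ty":-27,"tz":3},{"tx":40,"ty":-30,"tz":3},{"tx":42,"ty":-32,"tz":3},{"tx":42,"ty":-32,"tz":3}]'
python3 - <<'E'
from h import *
s=state();print(s["time"],s["q"],s["eef_pos"],s["tcp_rot"])
im=viewer.capture("wrist");save("w1.png",im)
for n in ["gauge_centre","slide_knob","mark_long","mark_short","stud"]:
    for d in models.look_for(n,"wrist")[:2]:
        e=d["extent"];print(n,np.round(e,1),round(d["conf"],2))
for n,X in dict(g=(.51,-.103,.07),k=(.424,-.088,.0485)).items(): print(n,proj("wrist",np.array(X),s))
E
```

```text
1.0 [ 1.12140043  0.3321646  -0.06470919  1.46008907  0.02156945  1.34990445
 -0.08850754] [ 0.25876367 -0.56894337  0.23136489] [5.57094916e-05 9.77317200e-01 2.11780749e-01 3.93256603e-05]
g [  41.63450408 -105.14403894]
k [ 14.72336307 -48.03428948]invalid input
```

View pics/w1.png

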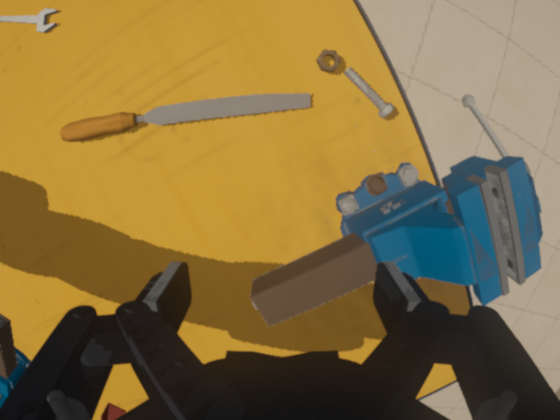

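The picture shows the arm still at its start pose, because the move was refused. I'll put every key in each row.

```bash
python3 -m crank '[{"fingers":8.5,"tx":4,"ty":-3,"tz":0.5,"ax":0,"ay":0,"az":0},{"fingers":8.5,"tx":8,"ty":-6,"tz":1,"ax":0,"ay":0,"az":0},{"fingers":8.5,"tx":12,"ty":-9,"tz":1.5,"ax":0,"ay":0,"az":0},{"fingers":8.5,"tx":16,"ty":-12,"tz":2,"ax":0,"ay":0,"az":0},{"fingers":8.5,"tx":20,"ty":-15,"tz":2,"ax":0,"ay":0,"az":0},{"fingers":8.5,"tx":24,"ty":-18,"tz":2,"ax":0,"ay":0,"az":0},{"fingers":8.5,"tx":28,"ty":-21,"tz":2.5,"ax":0,"ay":0,"az":0},{"fingers":8.5,"tx":32,"ty":-24,"tz":2.5,"ax":0,"ay":0,"az":0},{"fingers":8.5,"tx":36,"ty":-27,"tz":3,"ax":0,"ay":0,"az":0},{"fingers":8.5,"tx":40,"ty":-30,"tz":3,"ax":0,"ay":0,"az":0},{"fingers":8.5,"tx":42,"ty":-32,"tz":3,"ax":0,"ay":0,"az":0},{"fingers":8.5,"tx":42,"ty":-32,"tz":3,"ax":0,"ay":0,"az":0}]' 
python3 - <<'E'
from h import *
s=state();print(s["time"],s["q"],s["eef_pos"],s["tcp_rot"])
E
```

```text
time: 2.8
eef_pos: [0.5093, -0.1013, 0.2014]
tcp_rot: [-0.0, 0.977, 0.214, 0.0]
force: [-0.5, -0.6, -0.3]
width: 0.0847
grip_force: 0.0
2.8 [ 0.54106239  0.15160752 -0.47066895  1.75919294  0.07158529  1.24744195
 -1.08747992] [ 0.50927551 -0.10126995  0.20141392] [-2.65512147e-04  9.76866301e-01  2.13850595e-01  2.85658804e-04]
```

```bash
cat > look.py <<'E'
from h import *
import sys,pickle
s=state();print(s["time"],np.round(s["q"],3),s["eef_pos"])
im=viewer.capture("wrist");save(sys.argv[1]+".png",im);pickle.dump(s,open("pics/"+sys.argv[1]+".pkl","wb"))
for n in sys.argv[2:]:
    for d in models.look_for(n,"wrist")[:2]:
        e=d["extent"];print(n,np.round(e,1),round(d["conf"],2))
E
python3 look.py w2 gauge_centre slide_knob mark_long mark_short stud
python3 - <<'E'
from h import *
s=state()
for n,X in dict(g=(.51,-.103,.08),k=(.424,-.088,.0605)).items(): print(n,proj("wrist",np.array(X),s))
E
```

```text
2.8 [ 0.541  0.152 -0.471  1.759  0.072  1.247 -1.087] [ 0.50927551 -0.10126995  0.20141392]
gauge_centre [249.4 171.8 313.5 231.7] 0.58
slide_knob [226.4 241.9 258.3 276.9] 0.7
mark_long [282.2 259.4 305.9 286.2] 0.64
mark_short [194.  221.2 213.8 247. ] 0.81
stud [247.8 171.9 314.1 233.7] 0.8
g [279.95611609 202.02804408]
k [229.81756287 268.68221237]
```

View pics/w2.png

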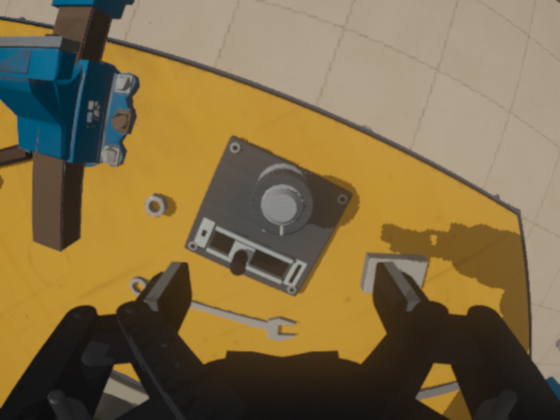

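```bash
python3 -m crank '[{"fingers":8.5,"tx":0,"ty":0,"tz":1,"ax":0,"ay":0,"az":-0.17},{"fingers":8.5,"tx":0,"ty":0,"tz":2,"ax":0,"ay":0,"az":-0.35},{"fingers":8.5,"tx":0,"ty":0,"tz":3,"ax":0,"ay":0,"az":-0.52},{"fingers":8.5,"tx":0,"ty":0,"tz":4,"ax":0,"ay":0,"az":-0.7},{"fingers":8.5,"tx":0,"ty":0,"tz":5,"ax":0,"ay":0,"az":-0.87},{"fingers":8.5,"tx":0,"ty":0,"tz":6,"ax":0,"ay":0,"az":-1.05},{"fingers":8.5,"tx":0,"ty":0,"tz":7,"ax":0,"ay":0,"az":-1.2},{"fingers":8.5,"tx":0,"ty":0,"tz":7,"ax":0,"ay":0,"az":-1.3},{"fingers":8.5,"tx":0,"ty":0,"tz":7,"ax":0,"ay":0,"az":-1.3}]' 
python3 look.py w3 gauge_centre slide_knob stud mark_long mark_short
```

```text
time: 4.22
eef_pos: [0.5084, -0.1045, 0.1313]
tcp_rot: [0.0, 0.651, 0.759, -0.0]
force: [-0.2, -0.4, -0.9]
width: 0.0851
grip_force: 0.0
4.225 [ 0.64   0.235 -0.586  1.837  0.144  1.112  0.157] [ 0.50842511 -0.10452323  0.1312836 ]
gauge_centre [237.1 178.8 328.1 264.2] 0.92
gauge_centre [160.3 159.5 200.2 198.4] 0.56
slide_knob [158.5 160.3 204.5 197.4] 0.63
stud [227.4 179.9 322.  264.5] 0.77
stud [166.2 235.6 199.7 254.7] 0.21
mark_long [163.9 234.9 197.2 257.8] 0.59
mark_short [173.6 110.9 215.5 129.6] 0.82
```

```bash
python3 - <<'E'
import cv2
i=cv2.imread("pics/w3.png")[90:290,140:360];cv2.imwrite("pics/c3.png",cv2.resize(i,None,fx=3,fy=3,interpolation=cv2.INTER_CUBIC))
E
```

```text
(no output)
```

View pics/c3.png

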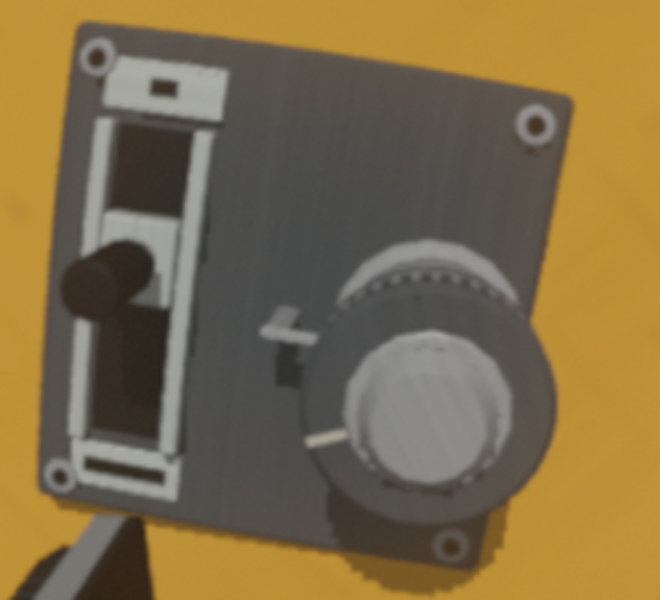

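The crop shows the gauge's ring at crop (429,402) and the stud top at (428,409). The white line is at (307,442) to (345,434), and the pointer at (265,330) to (315,338). The screws are at (97,57), (535,126), (60,477) and (451,546), the knob top is at (90,288), the short bar is at the top and the long bar at the bottom.

```bash
python3 - <<'E'
from h import *
import pickle
s2,s3=[pickle.load(open(f"pics/w{i}.pkl","rb")) for i in (2,3)]
c=lambda u,v:(u/3+140,v/3+90)
sc=[atz("wrist",c(*p),.012,s3)[:2] for p in [(97,57),(535,126),(60,477),(451,546)]]
sc=np.array(sc);print(sc)
ce=sc.mean(0);x=(sc[1]+sc[3]-sc[0]-sc[2]);x/=np.linalg.norm(x);y=(sc[0]+sc[1]-sc[2]-sc[3]);y/=np.linalg.norm(y)
print("centre",ce,x,y,"yaw",np.degrees([np.arctan2(x[1],x[0]),np.arctan2(-y[0],y[1])]))
print("stud from stand",ce+.042*x,"knob track mid",ce-.04*x)
print("stud top z.092",atz("wrist",c(428,409),.092,s3), atz("wrist",(280,206),.092,s2))
print("tri studtop",tri([ray("wrist",c(428,409),s3),ray("wrist",(280,206),s2)]))
for z in(.076,.08,.084):
    P=[atz("wrist",c(*p),z,s3)[:2] for p in[(301,402),(557,402),(429,280),(429,523),(307,442),(345,434)]]
    print(z,(P[0]+P[1])/2,np.linalg.norm(P[0]-P[1]),np.linalg.norm(P[2]-P[3]),"line",np.degrees(np.arctan2(*(P[4]-P[5])[::-1])))
k=atz("wrist",c(90,288),.0605,s3);print("knob",k,"s",(k[:2]-ce)@y,(k[:2]-ce)@x, atz("wrist",(238,270),.0605,s2))
p=[atz("wrist",c(*q),.03,s3)[:2] for q in[(265,330),(315,338)]];d=p[0]-p[1];print("pointer",p,np.degrees(np.arctan2(d[1],d[0])))
E
```

```text
[[ 0.40783515 -0.03772547]
 [ 0.52878665 -0.04051681]
 [ 0.40541285 -0.16308219]
 [ 0.52640234 -0.16520569]]
centre [ 0.46710925 -0.10163254] [ 0.99979373 -0.02030999] [0.01921941 0.99981529] yaw [-1.1637567 -1.1012586]
stud from stand [ 0.50910058 -0.10248556] knob track mid [ 0.4271175  -0.10082014]
stud top z.092 [ 0.50840093 -0.09617207  0.092     ] [ 0.51028505 -0.1000125   0.092     ]
tri studtop [ 0.50841162 -0.10032773  0.08215889]
0.076 [ 0.50928353 -0.10006262] 0.05493530035679284 0.05507159953416201 line -158.3147294469799
0.08 [ 0.50906014 -0.09873536] 0.053821756351127924 0.05395529273060668 line -158.3147294469799
0.084 [ 0.50883675 -0.09740809] 0.05270821234546302 0.05283898592705135 line -158.31472944697978
knob [ 0.42827657 -0.09013556  0.0605    ] s 0.010748517026238162 -0.039058168447253495 [ 0.42648515 -0.09318661  0.0605    ]
pointer [array([ 0.46670324, -0.1024457 ]), array([ 0.47994226, -0.10258828])] 179.38297620265618
```

```bash
python3 -m crank '[{"fingers":8.5,"tx":0.3,"ty":0.1,"tz":2,"ax":0,"ay":0,"az":-1.3},{"fingers":8.5,"tx":0.3,"ty":0.1,"tz":4,"ax":0,"ay":0,"az":0},{"fingers":8.5,"tx":0.3,"ty":0.1,"tz":4,"ax":0,"ay":0,"az":0}]' 2>&1 | head -0; python3 -c "
from h import *
s=state();print(s['time'],s['eef_pos'],s['tcp_rot'],s['q'][6],s['force'])"
```

```text
4.9 [ 0.50817411 -0.10050892  0.09026366] [-1.07511277e-03  6.49885750e-01  7.60030922e-01 -5.95170683e-04] 0.12370166668930495 [0.42388672 0.86282917 0.60827288]
```

```bash
python3 -m crank '[{"fingers":8.5,"tx":-0.1,"ty":0.1,"tz":2,"ax":0,"ay":0,"az":0},{"fingers":8.5,"tx":-0.1,"ty":0.1,"tz":4,"ax":0,"ay":0,"az":0},{"fingers":5,"tx":-0.1,"ty":0.1,"tz":4,"ax":0,"ay":0,"az":0},{"fingers":5,"tx":-0.1,"ty":0.1,"tz":4,"ax":0,"ay":0,"az":0},{"fingers":5,"tx":-0.1,"ty":0.1,"tz":4,"ax":0,"ay":0,"az":0},{"fingers":5,"tx":-0.1,"ty":0.1,"tz":4,"ax":0,"ay":0,"az":0}]' 20; python3 -c "
from h import *
s=state();print(s['time'],s['eef_pos'],s['tcp_rot'],s['q'][6],s['force'],s['wrist_torque'],s['width'])"
```

```text
time: 5.65
eef_pos: [0.5085, -0.102, 0.0522]
tcp_rot: [-0.001, 0.65, 0.76, -0.002]
force: [-11.2, 0.3, 8.1]
width: 0.0555
grip_force: 20.6
5.65 [ 0.50850872 -0.10200193  0.0522379 ] [-0.00106241  0.6495137   0.76034737 -0.00164578] 0.09512485940115994 [-11.15585554   0.27721055   8.12609933] [-0.09537081  2.48255141 -0.00357794] 0.05549355611031198
```

```bash
python3 -m crank '[{"fingers":8,"tx":0,"ty":-0.1,"tz":0,"ax":0,"ay":0,"az":0},{"fingers":8,"tx":0,"ty":-0.1,"tz":0,"ax":0,"ay":0,"az":0},{"fingers":8,"tx":0,"ty":-0.1,"tz":0,"ax":0,"ay":0,"az":-0.18},{"fingers":8,"tx":0,"ty":-0.1,"tz":0,"ax":0,"ay":0,"az":-0.36},{"fingers":8,"tx":0,"ty":-0.1,"tz":0,"ax":0,"ay":0,"az":-0.54},{"fingers":8,"tx":0,"ty":-0.1,"tz":0,"ax":0,"ay":0,"az":-0.72},{"fingers":8,"tx":0,"ty":-0.1,"tz":0,"ax":0,"ay":0,"az":-0.9},{"fingers":8,"tx":0,"ty":-0.1,"tz":0,"ax":0,"ay":0,"az":-1.08},{"fingers":8,"tx":0,"ty":-0.1,"tz":0,"ax":0,"ay":0,"az":-1.26},{"fingers":8,"tx":0,"ty":-0.1,"tz":0,"ax":0,"ay":0,"az":-1.44},{"fingers":8,"tx":0,"ty":-0.1,"tz":0,"ax":0,"ay":0,"az":-1.62},{"fingers":8,"tx":0,"ty":-0.1,"tz":0,"ax":0,"ay":0,"az":-1.8}]' 20; python3 -m crank '[{"fingers":8,"tx":0,"ty":0,"tz":0,"ax":0,"ay":0,"az":-0.18},{"fingers":8,"tx":0,"ty":0,"tz":0,"ax":0,"ay":0,"az":-0.36},{"fingers":8,"tx":0,"ty":0,"tz":0,"ax":0,"ay":0,"az":-0.4},{"fingers":5,"tx":0,"ty":0,"tz":0,"ax":0,"ay":0,"az":-0.4},{"fingers":5,"tx":0,"ty":0,"tz":0,"ax":0,"ay":0,"az":-0.4},{"fingers":5,"tx":0,"ty":0,"tz":0,"ax":0,"ay":0,"az":-0.4},{"fingers":5,"tx":0,"ty":0,"tz":0,"ax":0,"ay":0,"az":-0.4}]' 20; cat > st.py <<'E'
from h import *
s=state();w,x,y,z=s["tcp_rot"]
print("t",s['time'],"pos",np.round(s['eef_pos'],4),"yaw",round(2*np.arctan2(y,x),4),"q",np.round(s['q'],3),"F",np.round(s['force'],1),"M",np.round(s['wrist_torque'],3),"w",round(s['width'],4),s["tcp_rot"])
E
python3 st.py
```

```text
time: 7.15
eef_pos: [0.5099, -0.1018, 0.0519]
tcp_rot: [0.001, -0.194, 0.981, -0.0]
force: [-0.5, -1.1, -0.2]
width: 0.0801
grip_force: 0.0
time: 8.02
eef_pos: [0.5089, -0.1011, 0.0516]
tcp_rot: [-0.0, -0.382, 0.924, 0.0]
force: [-4.3, 1.7, 6.3]
width: 0.0556
grip_force: 20.4
t 8.025 pos [ 0.5089 -0.1011  0.0516] yaw 3.9248 q [ 0.92   0.458 -0.954  1.891  0.437  1.019  2.131] F [-4.3  1.7  6.3] M [ 0.49   1.043 -0.01 ] w 0.0556 [-4.94863933e-04 -3.81675318e-01  9.24296306e-01  2.12820078e-04]
```

```bash
python3 -m crank '[{"fingers":6.2,"tx":0.07,"ty":0.05,"tz":0,"ax":0,"ay":0,"az":0},{"fingers":6.2,"tx":0.07,"ty":0.05,"tz":0,"ax":0,"ay":0,"az":0}]' 20; python3 -m crank '[{"fingers":5,"tx":0,"ty":0,"tz":0,"ax":0,"ay":0,"az":0},{"fingers":5,"tx":0,"ty":0,"tz":0,"ax":0,"ay":0,"az":0},{"fingers":5,"tx":0,"ty":0,"tz":0,"ax":0,"ay":0,"az":0}]' 90; python3 st.py
python3 -m crank '[{"fingers":5,"tx":0,"ty":0,"tz":0.01,"ax":0,"ay":0,"az":0.15},{"fingers":5,"tx":0,"ty":0,"tz":0.02,"ax":0,"ay":0,"az":0.3},{"fingers":5,"tx":0,"ty":0,"tz":0.03,"ax":0,"ay":0,"az":0.45},{"fingers":5,"tx":0,"ty":0,"tz":0.04,"ax":0,"ay":0,"az":0.6},{"fingers":5,"tx":0,"ty":0,"tz":0.05,"ax":0,"ay":0,"az":0.75}]' 90; python3 st.py
```

```text
time: 8.28
eef_pos: [0.5085, -0.1019, 0.0514]
tcp_rot: [0.0, -0.382, 0.924, -0.0]
force: [0.4, -0.1, 0.0]
width: 0.062
grip_force: 0.0
time: 8.65
eef_pos: [0.5083, -0.1017, 0.0519]
tcp_rot: [-0.0, -0.382, 0.924, -0.0]
force: [-5.9, 1.9, 12.4]
width: 0.0535
grip_force: 92.3
t 8.65 pos [ 0.5083 -0.1017  0.0519] yaw 3.9263 q [ 0.922  0.456 -0.955  1.892  0.437  1.019  2.134] F [-5.9  1.9 12.4] M [ 0.288  1.371 -0.024] w 0.0535 [-3.73384452e-04 -3.82351515e-01  9.24016868e-01 -8.24576274e-05]
time: 9.28
eef_pos: [0.5083, -0.1016, 0.0515]
tcp_rot: [-0.0, -0.015, 1.0, -0.0]
force: [-6.6, 1.0, 11.7]
width: 0.0535
grip_force: 92.0
t 9.275 pos [ 0.5083 -0.1016  0.0515] yaw 3.1718 q [ 0.809  0.401 -0.81   1.897  0.346  0.988  1.445] F [-6.6  1.  11.7] M [0.461 1.383 0.243] w 0.0535 [-2.80807948e-04 -1.50794114e-02  9.99886237e-01 -2.14833549e-04]
```

```bash
cat > gate.py <<'E'
from h import *
import sys
s=state();w,x,y,z=s["tcp_rot"];yaw=2*np.arctan2(y,x)
print("t",round(s['time'],2),"yaw",round(yaw,3),"turned",round(3.9263-yaw,3),"q7",round(s['q'][6],3),"Mz",round(s['wrist_torque'][2],3),"F",np.round(s['force'],1),"z",round(s['eef_pos'][2],4))
sys.exit(0 if abs(s['wrist_torque'][2])<0.36 else 1)
E
python3 -m crank '[{"fingers":5,"tx":0,"ty":0,"tz":0.01,"ax":0,"ay":0,"az":0.17},{"fingers":5,"tx":0,"ty":0,"tz":0.02,"ax":0,"ay":0,"az":0.34},{"fingers":5,"tx":0,"ty":0,"tz":0.03,"ax":0,"ay":0,"az":0.51},{"fingers":5,"tx":0,"ty":0,"tz":0.04,"ax":0,"ay":0,"az":0.68},{"fingers":5,"tx":0,"ty":0,"tz":0.05,"ax":0,"ay":0,"az":0.85},{"fingers":5,"tx":0,"ty":0,"tz":0.06,"ax":0,"ay":0,"az":1.02},{"fingers":5,"tx":0,"ty":0,"tz":0.08,"ax":0,"ay":0,"az":1.19},{"fingers":5,"tx":0,"ty":0,"tz":0.09,"ax":0,"ay":0,"az":1.36},{"fingers":5,"tx":0,"ty":0,"tz":0.1,"ax":0,"ay":0,"az":1.53}]' 90 >/dev/null; python3 gate.py && python3 -m crank '[{"fingers":5,"tx":0,"ty":0,"tz":0.01,"ax":0,"ay":0,"az":0.12},{"fingers":5,"tx":0,"ty":0,"tz":0.015,"ax":0,"ay":0,"az":0.22}]' >/dev/null && python3 gate.py && python3 -m crank '[{"fingers":5,"tx":0,"ty":0,"tz":0.01,"ax":0,"ay":0,"az":0.12},{"fingers":5,"tx":0,"ty":0,"tz":0.015,"ax":0,"ay":0,"az":0.22}]' >/dev/null && python3 gate.py && python3 -m crank '[{"fingers":5,"tx":0,"ty":0,"tz":0.01,"ax":0,"ay":0,"az":0.12},{"fingers":5,"tx":0,"ty":0,"tz":0.015,"ax":0,"ay":0,"az":0.22}]' >/dev/null && python3 gate.py
```

```text
t 10.4 yaw 1.641 turned 2.285 q7 0.016 Mz 0.233 F [-5.6  0.8  9.8] z 0.0505
t 10.65 yaw 1.423 turned 2.503 q7 -0.191 Mz 0.226 F [-5.1  0.8 10.7] z 0.0504
t 10.9 yaw 1.204 turned 2.723 q7 -0.399 Mz 0.243 F [-5.7  1.7 10.1] z 0.0502
t 11.15 yaw 0.983 turned 2.943 q7 -0.608 Mz 0.292 F [-4.7  1.2 11. ] z 0.0501
```

```bash
python3 -m crank '[{"fingers":5,"tx":0,"ty":0,"tz":0.005,"ax":0,"ay":0,"az":0.05},{"fingers":5,"tx":0,"ty":0,"tz":0.005,"ax":0,"ay":0,"az":0.08}]' >/dev/null; python3 gate.py && python3 -m crank '[{"fingers":5,"tx":0,"ty":0,"tz":0.01,"ax":0,"ay":0,"az":0.1},{"fingers":5,"tx":0,"ty":0,"tz":0.01,"ax":0,"ay":0,"az":0.18}]' >/dev/null && python3 gate.py && python3 -m crank '[{"fingers":5,"tx":0,"ty":0,"tz":0.01,"ax":0,"ay":0,"az":0.1},{"fingers":5,"tx":0,"ty":0,"tz":0.015,"ax":0,"ay":0,"az":0.2}]' >/dev/null && python3 gate.py && python3 -m crank '[{"fingers":5,"tx":0,"ty":0,"tz":0.01,"ax":0,"ay":0,"az":0.1},{"fingers":5,"tx":0,"ty":0,"tz":0.015,"ax":0,"ay":0,"az":0.2}]' >/dev/null && python3 gate.py && python3 -m crank '[{"fingers":5,"tx":0,"ty":0,"tz":0.01,"ax":0,"ay":0,"az":0.1},{"fingers":5,"tx":0,"ty":0,"tz":0.015,"ax":0,"ay":0,"az":0.2}]' >/dev/null && python3 gate.py && python3 -m crank '[{"fingers":5,"tx":0,"ty":0,"tz":0.01,"ax":0,"ay":0,"az":0.1},{"fingers":5,"tx":0,"ty":0,"tz":0.015,"ax":0,"ay":0,"az":0.2}]' >/dev/null && python3 gate.py
```

```text
t 11.4 yaw 0.906 turned 3.021 q7 -0.682 Mz 0.14 F [-5.2  1.3 11.5] z 0.0501
t 11.65 yaw 0.724 turned 3.202 q7 -0.855 Mz 0.177 F [-6.1  1.9  9.6] z 0.05
t 11.9 yaw 0.525 turned 3.401 q7 -1.045 Mz 0.913 F [-6.   0.1 12.5] z 0.0499
```

Torque rose sharply at about 0.54 turn. I'll check that it is steady and that the pointer has moved.

```bash
python3 look.py w4; python3 gate.py; python3 - <<'E'
from h import *
s=viewer.capture("scene");save("s4.png",s);t=viewer.capture("top");save("t4.png",t)
w=cv2.imread("pics/w4.png")
f=lambda i,w,h:cv2.resize(i,(w,h),interpolation=cv2.INTER_CUBIC)
cv2.imwrite("pics/c4.png",np.vstack([np.hstack([f(s[170:270,200:300,::-1],300,300),f(t[150:250,205:305,::-1],300,300)]),np.hstack([f(w[150:350,180:400],330,300),np.zeros((300,270,3),np.uint8)])]))
E
python3 gate.py
```

```text
11.9 [ 0.431  0.31  -0.365  1.917  0.136  0.938 -1.045] [ 0.50850516 -0.10159794  0.04992249]
t 11.95 yaw 0.52 turned 3.407 q7 -1.05 Mz 0.64 F [-4.7  1.6 11.1] z 0.0499
t 12.05 yaw 0.527 turned 3.399 q7 -1.042 Mz 0.704 F [-6.2  0.9 12.1] z 0.05
```

View pics/c4.png

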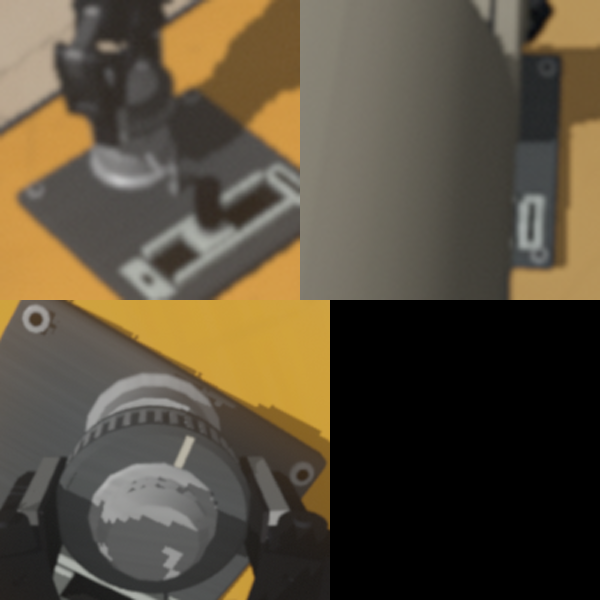

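The wrist crop shows the white line swung to the far side of the stud, about half a turn on, and the gauge is bound at about 0.67 N m. A small further nip will bring it to about 0.95 N m.

```bash
python3 -m crank '[{"fingers":5,"tx":0,"ty":0,"tz":0,"ax":0,"ay":0,"az":0.03},{"fingers":5,"tx":0,"ty":0,"tz":0.005,"ax":0,"ay":0,"az":0.06},{"fingers":5,"tx":0,"ty":0,"tz":0.005,"ax":0,"ay":0,"az":0.09},{"fingers":5,"tx":0,"ty":0,"tz":0.005,"ax":0,"ay":0,"az":0.09}]' >/dev/null; python3 gate.py;  python3 -m crank '[{"fingers":5,"tx":0,"ty":0,"tz":0,"ax":0,"ay":0,"az":0}]'>/dev/null; python3 gate.py;  python3 -m crank '[{"fingers":5,"tx":0,"ty":0,"tz":0,"ax":0,"ay":0,"az":0}]'>/dev/null; python3 gate.py
```

```text
t 12.55 yaw 0.438 turned 3.488 q7 -1.128 Mz 0.981 F [-6.6  0.6 12.9] z 0.0499
t 12.68 yaw 0.438 turned 3.488 q7 -1.127 Mz 0.943 F [-6.2  0.6 11.5] z 0.0499
t 12.8 yaw 0.439 turned 3.488 q7 -1.127 Mz 0.955 F [-6.6  1.8 12.3] z 0.0499
```

Total is about 0.55 turn, which is under one full turn, so the slide goes to the short-bar end (+y). Next I release the gauge, rise, and move over the knob.

```bash
python3 -m crank '[{"fingers":8.4,"tx":0,"ty":0,"tz":0,"ax":0,"ay":0,"az":0},{"fingers":8.4,"tx":0,"ty":0,"tz":0,"ax":0,"ay":0,"az":0},{"fingers":8.4,"tx":0,"ty":0,"tz":0,"ax":0,"ay":0,"az":0}]' 30; python3 -m crank '[{"fingers":8.4,"tx":0,"ty":0,"tz":-2,"ax":0,"ay":0,"az":0},{"fingers":8.4,"tx":0,"ty":0,"tz":-5,"ax":0,"ay":0,"az":0},{"fingers":8.4,"tx":0,"ty":0,"tz":-8,"ax":0,"ay":0,"az":0},{"fingers":8.4,"tx":0,"ty":0,"tz":-8,"ax":0,"ay":0,"az":0},{"fingers":5,"tx":-2.3,"ty":-1.4,"tz":-8,"ax":0,"ay":0,"az":0.15},{"fingers":5,"tx":-4.7,"ty":-2.9,"tz":-8,"ax":0,"ay":0,"az":0.3},{"fingers":5,"tx":-7.1,"ty":-4.3,"tz":-8,"ax":0,"ay":0,"az":0.46},{"fingers":5,"tx":-7.1,"ty":-4.3,"tz":-8,"ax":0,"ay":0,"az":0.46},{"fingers":5,"tx":-7.1,"ty":-4.3,"tz":-8,"ax":0,"ay":0,"az":0.46}]' 30; python3 look.py w5 slide_knob gauge_centre; python3 st.py;python3 - <<'E'
import cv2
i=cv2.imread("pics/w5.png")[120:420,130:430];cv2.imwrite("pics/c5.png",cv2.resize(i,None,fx=2,fy=2,interpolation=cv2.INTER_CUBIC))
E
```

```text
time: 13.18
eef_pos: [0.5084, -0.1019, 0.0489]
tcp_rot: [-0.0, 0.976, 0.216, -0.0]
force: [0.8, -0.6, 0.6]
width: 0.0838
grip_force: 0.0
time: 14.3
eef_pos: [0.4263, -0.0929, 0.1288]
tcp_rot: [0.0, 1.0, -0.011, 0.0]
force: [-0.3, -0.2, -0.1]
width: 0.0499
grip_force: 0.0
14.3 [ 0.446  0.025 -0.338  2.046  0.01   1.071 -1.488] [ 0.42626855 -0.09291864  0.12877736]
slide_knob [262.5 192.9 294.6 234.9] 0.59
gauge_centre [245.6  54.6 340.  144.2] 0.9
t 14.45 pos [ 0.4264 -0.0928  0.1288] yaw -0.022 q [ 0.446  0.026 -0.338  2.045  0.009  1.072 -1.489] F [-0.5 -0.4 -0.9] M [-0.059 -0.     0.019] w 0.0497 [-1.48801525e-04  9.99939262e-01 -1.10202394e-02 -6.60292119e-05]
```

View pics/c5.png

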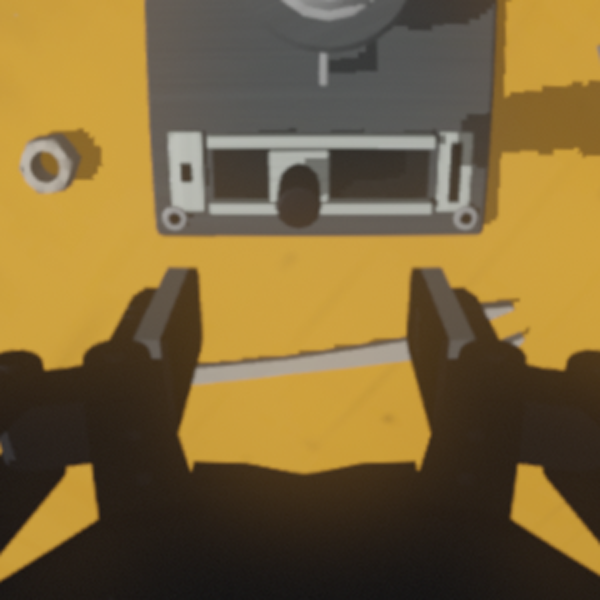

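The knob is centred between the fingers at crop (299,208). The short bar is on the left (185,172), the long bar is on the right, and the pointer is straight again. Next I descend and grip the knob.

```bash
python3 -m crank '[{"fingers":5,"tx":0,"ty":0,"tz":3,"ax":0,"ay":0,"az":0},{"fingers":5,"tx":0,"ty":0,"tz":6,"ax":0,"ay":0,"az":0},{"fingers":5,"tx":0,"ty":0,"tz":8.8,"ax":0,"ay":0,"az":0},{"fingers":5,"tx":0,"ty":0,"tz":8.8,"ax":0,"ay":0,"az":0},{"fingers":1,"tx":0,"ty":0,"tz":8.8,"ax":0,"ay":0,"az":0},{"fingers":1,"tx":0,"ty":0,"tz":8.8,"ax":0,"ay":0,"az":0},{"fingers":1,"tx":0,"ty":0,"tz":8.8,"ax":0,"ay":0,"az":0},{"fingers":1,"tx":0,"ty":0,"tz":8.8,"ax":0,"ay":0,"az":0},{"fingers":1,"tx":0,"ty":0,"tz":8.8,"ax":0,"ay":0,"az":0}]' 25;python3 st.py
```

```text
time: 15.58
eef_pos: [0.4269, -0.093, 0.0422]
tcp_rot: [0.0, 1.0, -0.012, 0.001]
force: [-1.4, 0.6, 6.7]
width: 0.0146
grip_force: 25.0
t 15.575 pos [ 0.4269 -0.093   0.0422] yaw -0.0231 q [ 0.432  0.155 -0.338  2.124  0.067  0.871 -1.54 ] F [-1.4  0.6  6.7] M [ 0.224  0.154 -0.018] w 0.0146 [ 2.91833997e-04  9.99932825e-01 -1.15337278e-02  1.11057579e-03]
```

```bash
python3 -m crank '[{"fingers":1,"tx":0,"ty":-0.5,"tz":0,"ax":0,"ay":0,"az":0},{"fingers":1,"tx":0,"ty":-1,"tz":0,"ax":0,"ay":0,"az":0},{"fingers":1,"tx":0,"ty":-1.5,"tz":0,"ax":0,"ay":0,"az":0},{"fingers":1,"tx":0,"ty":-1.9,"tz":0,"ax":0,"ay":0,"az":0},{"fingers":1,"tx":0,"ty":-2.1,"tz":0,"ax":0,"ay":0,"az":0},{"fingers":1,"tx":0,"ty":-2.1,"tz":0,"ax":0,"ay":0,"az":0}]' >/dev/null;python3 st.py;  python3 -m crank '[{"fingers":1,"tx":0,"ty":-0.1,"tz":0,"ax":0,"ay":0,"az":0},{"fingers":1,"tx":0,"ty":-0.2,"tz":0,"ax":0,"ay":0,"az":0},{"fingers":1,"tx":0,"ty":-0.2,"tz":0,"ax":0,"ay":0,"az":0}]' >/dev/null;python3 st.py
```

```text
t 16.325 pos [ 0.4274 -0.0722  0.0422] yaw -0.0233 q [ 0.403  0.149 -0.357  2.131  0.069  0.87  -1.59 ] F [-1.7 -1.   7.1] M [-0.084  0.295 -0.041] w 0.0149 [ 4.48589590e-04  9.99931352e-01 -1.16554293e-02  1.11360491e-03]
t 16.7 pos [ 0.4274 -0.0704  0.0422] yaw -0.0234 q [ 0.4    0.148 -0.359  2.132  0.069  0.87  -1.594] F [-0.8 -1.5  6.5] M [-0.284  0.221 -0.017] w 0.0147 [ 5.40117855e-04  9.99930606e-01 -1.17137857e-02  1.13065682e-03]
```

```bash
cat > g2.py <<'E'
from h import *
import sys
s=state();print(s['time'],np.round(s['eef_pos'],4),np.round(s['force'],1));sys.exit(0 if s['force'][1]>-7 else 1)
E
python3 -m crank '[{"fingers":1,"tx":0,"ty":-0.1,"tz":0,"ax":0,"ay":0,"az":0},{"fingers":1,"tx":0,"ty":-0.1,"tz":0,"ax":0,"ay":0,"az":0}]' >/dev/null;python3 g2.py && python3 -m crank '[{"fingers":1,"tx":0,"ty":-0.1,"tz":0,"ax":0,"ay":0,"az":0},{"fingers":1,"tx":0,"ty":-0.1,"tz":0,"ax":0,"ay":0,"az":0}]' >/dev/null && python3 g2.py && python3 -m crank '[{"fingers":1,"tx":0,"ty":-0.1,"tz":0,"ax":0,"ay":0,"az":0},{"fingers":1,"tx":0,"ty":-0.1,"tz":0,"ax":0,"ay":0,"az":0}]' >/dev/null && python3 g2.py && python3 -m crank '[{"fingers":1,"tx":0,"ty":-0.1,"tz":0,"ax":0,"ay":0,"az":0},{"fingers":1,"tx":0,"ty":-0.1,"tz":0,"ax":0,"ay":0,"az":0}]' >/dev/null && python3 g2.py
```

```text
16.95 [ 0.4274 -0.0698  0.0422] [-1.6 -3.3  6.3]
17.2 [ 0.4274 -0.0697  0.0422] [-1.5 -7.2  5.8]
```

```bash
python3 -m crank '[{"fingers":1,"tx":0,"ty":-0.1,"tz":0,"ax":0,"ay":0,"az":0},{"fingers":1,"tx":0,"ty":-0.1,"tz":0,"ax":0,"ay":0,"az":0}]' >/dev/null; python3 g2.py; python3 -m crank '[{"fingers":4.5,"tx":0,"ty":0.1,"tz":0,"ax":0,"ay":0,"az":0},{"fingers":4.5,"tx":0,"ty":0.1,"tz":0,"ax":0,"ay":0,"az":0},{"fingers":4.5,"tx":0,"ty":0.1,"tz":0,"ax":0,"ay":0,"az":0},{"fingers":4.5,"tx":0,"ty":0.1,"tz":0,"ax":0,"ay":0,"az":0},{"fingers":4.5,"tx":0,"ty":0.1,"tz":-3,"ax":0,"ay":0,"az":0},{"fingers":4.5,"tx":0,"ty":0.1,"tz":-7,"ax":0,"ay":0,"az":0},{"fingers":4.5,"tx":0,"ty":0.1,"tz":-11,"ax":0,"ay":0,"az":0},{"fingers":4.5,"tx":0,"ty":0.1,"tz":-14,"ax":0,"ay":0,"az":0},{"fingers":4.5,"tx":0,"ty":0.1,"tz":-14,"ax":0,"ay":0,"az":0}]'; python3 look.py w6 slide_knob gauge_centre; python3 - <<'E'
import cv2
i=cv2.imread("pics/w6.png")[60:360,130:430];cv2.imwrite("pics/c6.png",cv2.resize(i,None,fx=2,fy=2,interpolation=cv2.INTER_CUBIC))
E
```

```text
17.45 [ 0.4274 -0.0695  0.0422] [  0.  -10.9   5.8]
time: 18.58
eef_pos: [0.4278, -0.0679, 0.1831]
tcp_rot: [0.0, 1.0, -0.012, 0.002]
force: [-0.4, -0.9, -0.3]
width: 0.0451
grip_force: 0.0
18.575 [ 0.422 -0.043 -0.359  1.988 -0.016  1.189 -1.524] [ 0.4277952  -0.06790083  0.18314601]
slide_knob [272.  183.8 297.5 216.1] 0.79
slide_knob [249.9 177.3 263.8 212.3] 0.69
gauge_centre [284.6  68.3 358.4 141.4] 0.76
```

View pics/c6.png

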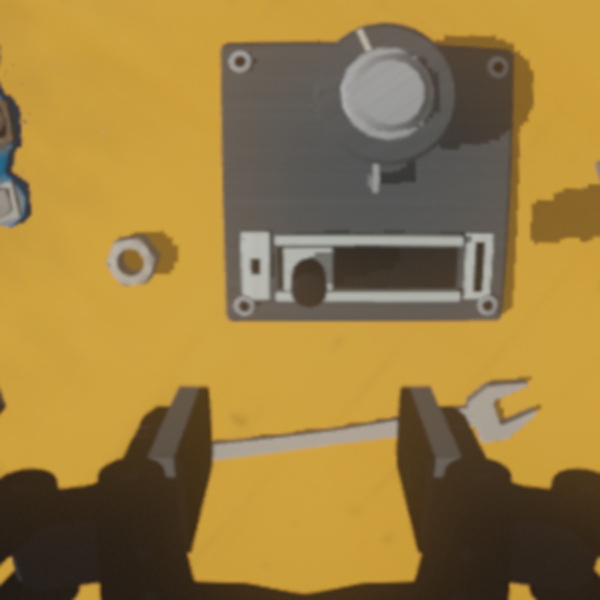

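The picture shows the carriage at the short-bar end of the track (crop 308,275). The white line points away and left at (363,40), which matches about half a turn. The pointer is back at zero, and the nut and spanner in view have not moved.

```bash
python3 -c "
from h import *
print(workorder.close_job())"
```

```text
the job is handed in; nothing more can be done
None
```

The gauge was screwed down about 0.5 turn until it bound, nipped up to about 0.95 N m (stud about 0.32 rad), and left there; the slide was pushed to the short-bar end stop, and the job was handed in.

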